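# Slide the pencil tin round the sharpener and seat it in its dock

### The job

Push the flat metal pencil tin along the table, without picking it up, round the sharpener and into the white dock, touching none of the things that stand around on the table. Push it fully home, until you feel the hard end stop hidden under the dock's lid; lean on it there for about half a second with about 15 newtons, never more than 25, then let go and leave it there.

Things in the scene. Friction and masses are not known exactly. Their poses are not given: they have to be found in the camera images.
- tin: the pencil tin: closed flat rectangular metal box, 96 mm along its x, 126 mm along its y, 40 mm high, smooth upright sides, 0.2 to 0.45 kg (too wide to grasp; pushed by its sides; takes about 2 to 5 N to slide). Origin: centre of its underside, on the table
- dock: white laminate dock, fixed: a U of 10 mm boards, 50 mm high, no floor, mouth on its -x side (robot side), left or right of the sharpener; a 6 mm lid covers it from x = 28 mm to its back. Inner sides at its y = -67 and +67 mm from x = 0 inward; flares widen the mouth to 170 mm at x = -24 mm. Its +x is the way the tin goes in. Origin: on the table, mid-width, tin's centre when home +-18 mm in x
- sharpener: desk pencil sharpener, screwed down between the dock and the pencil block, beyond the tin: grey rounded body on a steel foot 70 mm in x by 80 mm in y, 70 mm high. Not to be touched. Origin: centre of its underside
- pencil_block: wooden block holding upright pencils, fixed, on the other side of the sharpener from the dock: 90 mm in x by 100 mm in y by 70 mm, pencils to 131 mm high. Not to be touched. Origin: centre of its underside
- pen_cup: round metal cup, fixed, 76 mm across and 95 mm high, with pens to 170 mm that lean up to 30 mm from its axis. Not to be touched. Origin: centre of its underside
- ink_bottle: round ink jar with black cap, fixed, 66 mm across, 75 mm high. Not to be touched. Origin: centre of its underside
- eraser: white eraser 45 x 22 x 13 mm, loose, to be left alone. Origin: centre of its underside
- ruler_block: small wooden board wiper 24 x 85 x 21 mm, loose, to be left alone. Origin: centre of its underside
- stop_rail: aluminium rail at the back of the dock, under the lid, with the rubber end stop clamped to it. Its frame is the dock's. The stop's face is somewhere from x = 30 to 66 mm, set anew each time, NOT measured: it must be felt. It is hard (1 mm at 20 N), 70 mm wide; a weak sprung pin (under 1 N) stands 3 mm proud of it. The tin is home with its front side flat on the stop
Not all that is in view belongs to the job. There is more than one size of the tin; the job needs the largest. There is more than one size of the dock; the one meant has the size given above.

How it is judged:
By the outcome, as a careful person would: the job done as asked, in the order asked, and still so for the second after the job is handed in, with the robot touching nothing.
It also fails if it takes over 58 s, if anything falls off the work surface, if the arm or the gripper's body presses on something with over 40 N, if the wrist force passes 120 N, or if a joint passes its speed limit or range.

### The arm

A 6-joint arm with a two-finger parallel gripper is mounted at the origin on the work surface. World frame = base frame: x ahead of the robot, y to its left, z up, the work surface at z = 0. Lengths are in mm, angles in rad, forces in N, time in s.
With the tool pointing down it reaches from about 425 to 1125 mm from the base axis. Payload 14.9 kg.
Tool frame: the origin (TCP) lies at the very end of the fingers, on their centre line; the grasp point (between the pads) lies 19 mm behind it; z points along the fingers, y is the direction in which the jaws open and shut (so a half turn about z gives the same grasp; the last joint's range is limited). The gripper opens to 91 mm and grips with 3 to 60 N. Pads are 32 mm wide; open, the fingers measure 118 mm over their backs; the gripper's body (76 mm by 178 mm) begins 60 mm behind the grasp point.
Start: joints at [1.118, 0.379, 1.734, -0, 1.028, -0.033], TCP at [285.313, 639.23, 213.932] pointing down, gripper open.
Joint ranges: [-2.77, 2.77], [-0.74, 2.19], [0, 2.66], [-1.06, 4.2], [0.31, 2.87], [-3.08, 3.08]. Speed limits (rad/s): [1.89, 1.89, 2.39, 3.14, 3.14, 3.14].

### API

Orientations are given as [roll, pitch, yaw] about the fixed x, y, z axes, in that order (R = Rz(yaw) Ry(pitch) Rx(roll)).
In Python, from plant import ctrl gives the robot as it stands.
- The arm moves only by the tool step_arm, never from a script. Its argument "motion" is a list of rows, each a list of 6 numbers: the shift along the tool's x, y, z in cm, then the turn, a rotation vector about the tool's x, y, z in degrees. In form: [[x, y, z, rx, ry, rz], ...]. A call has 1 to 12 rows; each row shifts and turns the pose as measured when the row begins, along the tool's axes as they then stand; what a row does not reach is not made up. A row lasts 1/12 s, in which the tool goes at most 41.7 mm and 7.16 degrees, less where a joint would pass 70% of its speed; a pose out of reach is approached as far as the arm can. A call is refused whole if a number of a shift passes 4.17 or a number of a turn 7.16, either way. A call with a gripper value outside its range is refused whole. "fingers" is the opening, from 0 (shut) to 1 (fully open), set as the call begins (left out, the last holds). The fingers move at their own pace and stop on an object; "squeeze" is the grip in N (left out, the last holds). Time passes only in rows, so rows that do not move let the fingers close. It gives the time, the measured TCP pose, the force and the opening at its end, in the units of the state.
- ctrl.read_state(): the state, without advancing time (a new reading comes with each control period).
- ctrl.get_image(name): name is "scene" or "top" or "wrist"; returns the picture (480x640x3 uint8, blue, green, red); there is no depth.
- ctrl.camera_model(name): a dict with "fx", "fy", "cx", "cy" (pixels), "k1" (the pictures are not rectified: a ray, as slopes to the right and down, at radius r is drawn at 1 + k1 r^2 times it, then the intrinsics apply), "R" (3x3) and "t" (3): a world point X has camera coordinates R X + t. Camera axes: x right, y down, z forward; pixel columns grow to the right and rows downward; lengths in mm; the calibration is good to about 2 mm. A picture is of the moment at which its call begins: read the wrist's pose just before it. camera_model takes no time and is no camera call; for the wrist camera it gives the pose at the moment of the call.
- ctrl.hand_in(): hands the job in, once; it reports no verdict.
The state is a dict: "t": time; "q": joint angles; "qvel": joint speeds; "effort": joint torques, N m; "position": TCP position; "eef_rot": TCP orientation; "force": force on the tool from outside, world axes, zero at the start; "wrist_torque": the same for the moment, N m; "grip_width": opening from 0.0 (shut) to 1.0 (fully open).
Only numpy, scipy, OpenCV 4.12 (cv2) and the standard library are available. Lean on these libraries where they do the work, as an engineer would, in place of code of your own. Each camera call takes 0.05 s, during which the arm holds its last target. There are 200 camera calls.

## Working session

There is one attempt and no reset: what is moved stays moved. The work goes in short steps, Python scripts to look and compute and a tool call to move; the robot and the scene stay as the last step left them, time stands still between calls to the robot, and variables do not carry over. Pictures are saved under pics/ and viewed, about 8 in all and at most 12, crops included, and the job is handed in when it is done.

Besides the shell and the picture viewer there is one more tool, called after "Call:" by a JSON object that holds its "name" and its "arguments". step_arm: Moves the arm, as the interface text tells. Its arguments: {"type":"object","properties":{"motion":{"type":"array","items":{"type":"array","items":{"type":"number"}}},"fingers":{"type":"number"},"squeeze":{"type":"number"}},"required":["motion"]}

```bash
mkdir -p pics; ls; python3 - <<'E'
from plant import ctrl
import cv2
s=ctrl.read_state();print(s)
for n in("top","scene"):
    cv2.imwrite(f"pics/{n}1.png",ctrl.get_image(n)); print(n,ctrl.camera_model(n))
E
```

```text
pics
{'t': 0.0, 'q': array([ 1.11771568e+00,  3.79411829e-01,  1.73483006e+00,  1.75855528e-05,
        1.02854810e+00, -3.33279981e-02]), 'qvel': array([-6.41780525e-05,  1.39452431e-03,  4.73192173e-04,  1.92729367e-03,
       -4.85332213e-05,  1.24156625e-03]), 'effort': array([-2.51083811e-04, -7.63714314e+01, -4.34369946e+01,  6.49438309e-02,
        4.24060074e-02, -8.69836640e-05]), 'position': array([285.10024783, 638.82702882, 213.26158431]), 'eef_rot': array([-3.14039649e+00, -5.49408962e-05,  2.72183089e+00]), 'force': array([ 0.6269962 , -1.06562343,  0.60653607]), 'wrist_torque': array([ 0.00761616,  0.03373236, -0.02621343]), 'grip_width': 1.0001150893004915}
top {'fx': 542.163344345682, 'fy': 542.163344345682, 'cx': 310.8388507144218, 'cy': 230.1474915533001, 'k1': -0.06252744032858841, 'R': array([[ 2.89515394e-02, -9.99573748e-01,  3.75912209e-03],
       [-9.94594638e-01, -2.91820773e-02, -9.96489503e-02],
       [ 9.97161737e-02, -8.53812161e-04, -9.95015556e-01]]), 't': array([ -12.45891211,  543.27778282, 1084.43502466])}
scene {'fx': 498.7734686578363, 'fy': 498.7734686578363, 'cx': 323.2753576802777, 'cy': 230.25472699987588, 'k1': -0.09404339347529256, 'R': array([[-0.01428216,  0.99960522,  0.02419555],
       [ 0.56699729,  0.02802782, -0.82324268],
       [-0.82359583,  0.00196113, -0.56717375]]), 't': array([ -12.65349831, -299.92727477, 1605.96758133])}
```

View pics/top1.png

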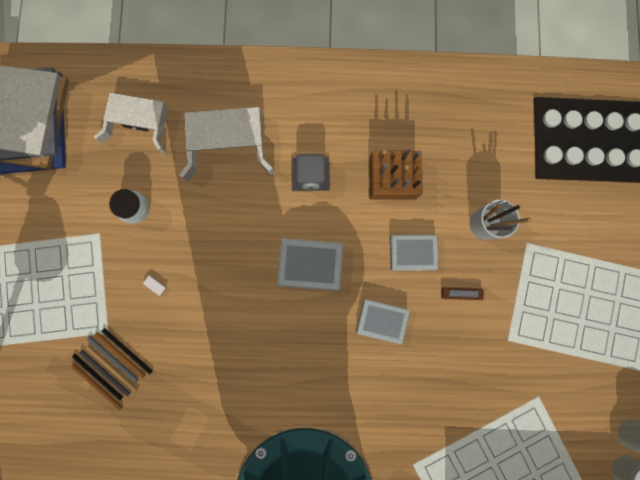

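View pics/scene1.png

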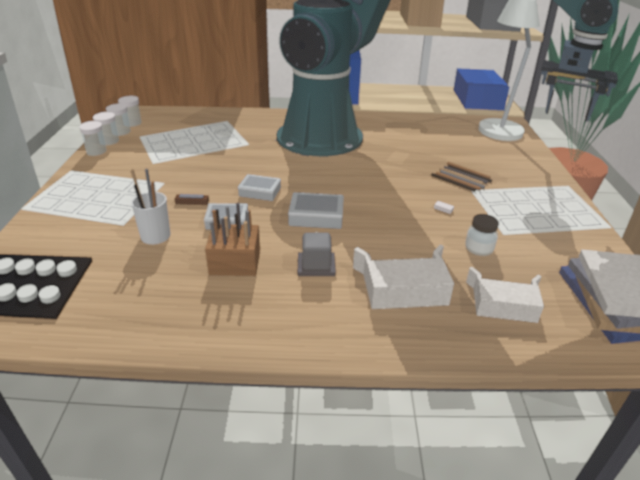

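The top picture shows three tins: the largest at (311,265), small ones at (414,252) and (384,322). There are two docks: a larger one at (225,140) and a smaller one at (135,120). The candidates fitting the description are tin (311,265) and dock (225,140), next to the sharpener at (311,172). I'll confirm both in one enlarged crop.

```bash
cat > h.py <<'E'
import numpy as np, cv2
from plant import ctrl
def ray(m,u,v):
    K=np.array([[m['fx'],0,m['cx']],[0,m['fy'],m['cy']],[0,0,1]])
    p=cv2.undistortPoints(np.array([[[u,v]]],float),K,np.array([m['k1'],0,0,0.]))[0,0]
    R=np.array(m['R']);c=-R.T@m['t'];return c,R.T@np.array([p[0],p[1],1])
def at(m,u,v,z):
    c,d=ray(m,u,v);return c+d*(z-c[2])/d[2]
def proj(m,X):
    X=np.asarray(X,float).reshape(-1,3);R=np.array(m['R']);q=X@R.T+m['t'];s=q[:,:2]/q[:,2:]
    s=s*(1+m['k1']*(s**2).sum(1,keepdims=True));return s*m['fx']+[m['cx'],m['cy']]
E
python3 - <<'E'
import cv2
i=cv2.imread('pics/top1.png')
cv2.imwrite('pics/c1.png',cv2.resize(i[90:300,160:360],None,fx=2.85,fy=2.85,interpolation=cv2.INTER_CUBIC)) 
cv2.imwrite('pics/c1.png',cv2.resize(i[95:295,95:355],None,fx=3,fy=3,interpolation=cv2.INTER_CUBIC))
E
```

```text
(no output)
```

View pics/c1.png

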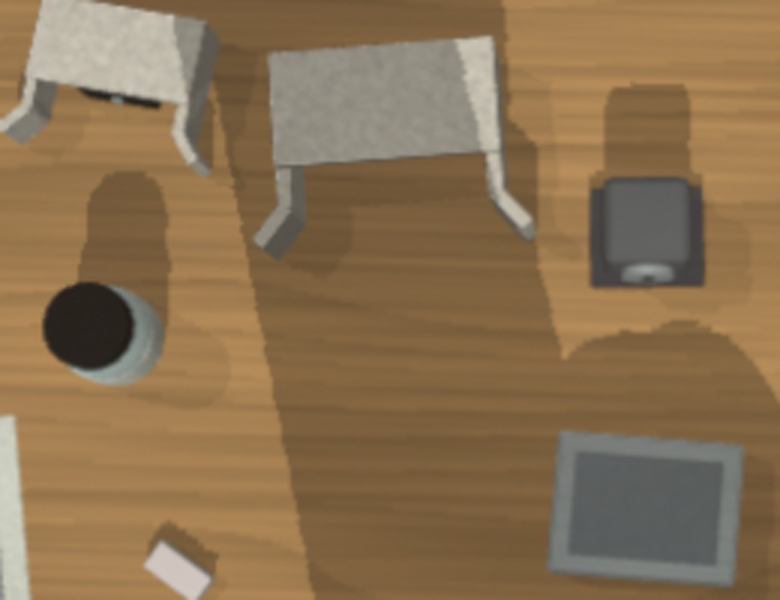

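The crop shows the largest tin with top corners (562,431), (744,446), (732,585), (548,570). The dock has lid corners (275,166), (500,151), (268,52), (494,36) and flare tips near (268,250) and (530,232). Next I fit poses and check them against the given sizes.

```bash
python3 - <<'E'
from h import *
from scipy.optimize import least_squares
m=ctrl.camera_model('top')
f=lambda c:(95+c[0]/3-0.33,95+c[1]/3-0.33)
def P(n,c,z): print(n,at(m,*f(c),z)[:2].round(1))
T=[(562,431),(744,446),(732,585),(548,570)]
w=[at(m,*f(c),40)[:2] for c in T];print('tin',np.round(w,1),[round(float(np.linalg.norm(w[i]-w[i-3])),1) for i in range(4)])
tl=np.array([[48,63],[48,-63],[-48,-63],[-48,63.]])
def fit(loc,w):
    R=lambda a:np.array([[np.cos(a),-np.sin(a)],[np.sin(a),np.cos(a)]])
    r=least_squares(lambda p:(loc@R(p[2]).T+p[:2]-w).ravel(),[700,0,0]);return r.x,r.fun.reshape(-1,2)
a,b=fit(tl,np.array(w));print('tinpose',a.round(3),b.round(1))
for z in(50,56):
    L=[(275,166),(500,151),(268,52),(494,36)]
    w=np.array([at(m,*f(c),z)[:2] for c in L]);print('lid',z,w.round(1).tolist(),np.linalg.norm(w[0]-w[1]).round(1),np.linalg.norm(w[0]-w[2]).round(1))
    for hw in (77,):
        a,b=fit(np.array([[28,hw],[28,-hw]]),w[:2]);print('dock',a.round(3),b.round(1).tolist())
for c in[(254,240),(280,257),(292,212),(535,232),(522,238)]:P('flare z50',c,50)
for c in [(590,285),(703,287)]:P('sharpfoot',c,5)
for c in [(605,180),(690,180)]:P('sharptop',c,70)
for c in [(88,326)]:P('ink',c,75)
g=lambda n,u,v,z:print(n,at(m,u,v,z)[:2].round(1))
g('block front L',370,198,0);g('block fr R',422,198,0);g('cup',497,217,95)
g('smalltinL',390,270,0);g('smalltinTL',390,236,40);g('eraser',155,285,13)
E
```

```text
tin [[523.8  61.2]
 [517.2 -61.7]
 [423.8 -55.9]
 [430.2  67.4]] [123.1, 93.6, 123.5, 93.8]
tinpose [ 4.73736e+02  2.75200e+00 -5.70000e-02] [[ 1.5  1.7]
 [ 0.9 -1.1]
 [-1.5 -1.5]
 [-0.8  0.9]]
lid 50 [[698.4, 262.8], [713.0, 109.6], [778.5, 272.2], [793.8, 117.0]] 153.9 80.6
dock [6.77795e+02 1.83542e+02 9.50000e-02] [[-0.0, 0.0], [0.0, -0.0]]
lid 56 [[696.9, 261.4], [711.4, 109.0], [776.6, 270.8], [791.8, 116.3]] 153.1 80.2
dock [6.76282e+02 1.82535e+02 9.50000e-02] [[-0.0, 0.5], [0.0, -0.5]]
flare z50 [646.7 274.3]
flare z50 [635.5 255.9]
flare z50 [666.7 249.4]
flare z50 [657.5  83.7]
flare z50 [653.1  92.3]
sharpfoot [630.1  46.9]
sharpfoot [631.1 -32.5]
sharptop [690.   36.8]
sharptop [691.7 -19.9]
ink [581.2 375.5]
block front L [ 618.1 -119.8]
block fr R [ 621.5 -230.3]
cup [ 572.9 -358. ]
smalltinL [ 467.3 -164.4]
smalltinTL [ 534.9 -157.4]
eraser [421.6 321.8]
```

Measured sizes agree with the description: the tin reads about 123 x 94 mm and the lid about 154 mm wide outside. That gives the tin at (474, 3) with yaw -0.057 and the dock at (677, 183) with yaw 0.095. The sharpener's left edge is near y=47 and its front at x=630.

Plan:
- Push the tin to +y by about 160 mm, turning it gently to 0.095.
- Then push forward along the dock axis.

```bash
cat >> h.py <<'E'
from scipy.spatial.transform import Rotation as Ro
def plan(wps,pos=None,rot=None,show=True):
    """wps: list of (x,y,z,yaw,nrows); prints rows in tool axes (cm, deg)"""
    s=ctrl.read_state();p=np.array(s['position'] if pos is None else pos);r=Ro.from_euler('xyz',s['eef_rot'] if rot is None else rot)
    print('t',round(s['t'],2),'p',p.round(1),'rpy',r.as_euler('xyz').round(3),'F',np.round(s['force'],1),'q',np.round(s['q'],2))
    out=[]
    for x,y,z,yaw,n in wps:
        g=Ro.from_euler('xyz',[np.pi,0,yaw]);d=(r.inv()*g).as_rotvec()/n;p0=p.copy()
        for k in range(n):
            q=p0+(np.array([x,y,z])-p0)*(k+1)/n
            sh=np.round(r.inv().apply(q-p)/10,2);rv=np.round(np.degrees(d),1)
            out.append([float(a)+0. for a in [*sh,*rv]]);p=p+r.apply(sh*10);r=r*Ro.from_rotvec(np.radians(rv))
    for i in range(0,len(out),12):print(str(out[i:i+12]).replace(' ',''))
E
python3 - <<'E'
from h import *
m=ctrl.camera_model('top')
for u,v in[(366,300),(410,311),(402,344),(358,334)]:print(at(m,u,v,35)[:2].round(0))
plan([(440,480,205,2.45,5),(530,200,200,2.05,7),(510,0,190,1.7,6),(473,-92,140,1.514,4),(473,-92,140,1.514,1)])
E
```

```text
[ 405. -112.]
[ 385. -201.]
[ 319. -186.]
[336. -97.]
t 0.1 p [285.1 638.9 213.4] rpy [-3.141 -0.     2.722] F [-0.1  0.3 -0.8] q [ 1.12  0.38  1.73  0.    1.03 -0.03]
[[-4.12,-1.64,0.17,0.0,0.0,3.1],[-4.21,-1.41,0.17,0.0,0.0,3.1],[-4.28,-1.19,0.17,0.0,0.0,3.1],[-4.33,-0.95,0.16,0.0,0.0,3.1],[-4.38,-0.72,0.17,0.0,0.0,3.1],[-3.54,-2.26,0.07,0.0,0.0,3.3],[-3.66,-2.06,0.08,0.0,0.0,3.3],[-3.78,-1.85,0.07,0.0,0.0,3.3],[-3.87,-1.62,0.08,0.0,0.0,3.3],[-3.96,-1.4,0.07,0.0,0.0,3.3],[-4.04,-1.16,0.08,0.0,0.0,3.3],[-4.1,-0.93,0.07,0.0,0.0,3.3]]
[[-2.81,-1.83,0.17,0.0,0.0,3.3],[-2.9,-1.66,0.17,0.0,0.0,3.3],[-3.0,-1.49,0.17,0.0,0.0,3.3],[-3.08,-1.32,0.17,0.0,0.0,3.3],[-3.15,-1.14,0.17,0.0,0.0,3.3],[-3.21,-0.96,0.17,0.0,0.0,3.3],[-2.16,-1.22,1.25,0.0,0.0,2.7],[-2.21,-1.11,1.26,0.0,0.0,2.7],[-2.27,-1.01,1.25,0.0,0.0,2.7],[-2.3,-0.9,1.25,0.0,0.0,2.7],[0.0,0.0,0.0,0.0,0.1,0.0]]
```

Call:
{"name": "step_arm", "arguments": {"motion": [[-3.5, -2.0, 0.1, 0, 0, 3], [-3.6, -1.8, 0.1, 0, 0, 3], [-3.7, -1.6, 0.1, 0, 0, 3], [-3.8, -1.4, 0.1, 0, 0, 3], [-3.8, -1.2, 0.1, 0, 0, 3], [-3.6, -2.2, 0.1, 0, 0, 3], [-3.7, -2.0, 0.1, 0, 0, 3], [-3.8, -1.9, 0.1, 0, 0, 3], [-3.9, -1.6, 0.1, 0, 0, 3], [-4.0, -1.4, 0.1, 0, 0, 3], [-4.0, -1.2, 0.1, 0, 0, 3], [-4.1, -0.9, 0.1, 0, 0, 3]], "fingers": 0.4}}

```text
t: 1.1
position: [497.1, 199.7, 198.7]
eef_rot: [-3.139, 0.0, 2.075]
force: [1.3, 1.6, -1.1]
grip_width: 0.399
```

```bash
python3 - <<'E'
from h import *
plan([(510,0,190,1.7,7),(473,-92,130,1.514,4),(473,-92,130,1.514,1)])
E
```

```text
t 1.1 p [497.1 199.7 198.7] rpy [-3.139  0.     2.075] F [ 1.3  1.6 -1.1] q [ 0.34  0.14  2.07 -0.    0.93 -0.16]
[[-2.59,-1.22,0.13,0.0,0.0,3.1],[-2.65,-1.07,0.13,0.0,0.0,3.1],[-2.7,-0.93,0.12,0.0,0.0,3.1],[-2.75,-0.78,0.13,0.0,0.0,3.1],[-2.79,-0.64,0.13,0.0,0.0,3.1],[-2.81,-0.48,0.13,0.0,0.0,3.1],[-2.84,-0.32,0.13,0.0,0.0,3.1],[-2.17,-1.2,1.5,0.0,0.0,2.6],[-2.21,-1.11,1.51,0.0,0.0,2.6],[-2.27,-1.0,1.5,0.0,0.0,2.6],[-2.31,-0.89,1.51,0.0,0.0,2.6],[0.0,0.0,0.0,-0.1,0.1,0.0]]
```

Tracking is accurate. Continuing.

Call:
{"name": "step_arm", "arguments": {"motion": [[-2.6, -1.2, 0.1, 0, 0, 3.1], [-2.7, -1.1, 0.1, 0, 0, 3.1], [-2.7, -0.9, 0.1, 0, 0, 3.1], [-2.8, -0.8, 0.1, 0, 0, 3.1], [-2.8, -0.6, 0.1, 0, 0, 3.1], [-2.8, -0.5, 0.1, 0, 0, 3.1], [-2.8, -0.3, 0.1, 0, 0, 3.1], [-2.2, -1.2, 1.5, 0, 0, 2.6], [-2.2, -1.1, 1.5, 0, 0, 2.6], [-2.3, -1.0, 1.5, 0, 0, 2.6], [-2.3, -0.9, 1.5, 0, 0, 2.6], [0, 0, 0, 0, 0, 0]]}}

```text
t: 2.1
position: [467.8, -112.5, 129.6]
eef_rot: [3.142, 0.002, 1.476]
force: [-1.3, 1.2, -1.0]
grip_width: 0.395
```

```bash
python3 - <<'E'
from h import *
plan([(473,-92,15,1.514,5),(473,-92,14,1.514,1),(474,-75,14,1.514,6)])
E
```

```text
t 2.1 p [ 467.8 -112.5  129.6] rpy [3.142e+00 2.000e-03 1.476e+00] F [-1.3  1.2 -1. ] q [-0.28  0.17  2.21 -0.    0.77 -0.19]
[[0.42,0.06,2.29,0.0,0.0,-0.4],[0.43,0.07,2.29,0.0,0.0,-0.4],[0.42,0.07,2.3,0.0,0.0,-0.4],[0.42,0.07,2.29,0.0,0.0,-0.4],[0.42,0.08,2.29,0.0,0.0,-0.4],[0.0,0.0,0.1,0.0,0.1,-0.2],[0.28,0.0,0.0,0.0,0.0,0.0],[0.29,0.0,0.0,0.0,0.0,0.0],[0.28,0.0,0.0,0.0,0.0,0.0],[0.29,0.0,0.0,0.0,0.0,0.0],[0.28,0.0,0.0,0.0,0.0,0.0],[0.28,0.01,0.0,0.0,0.0,0.0]]
```

Call:
{"name": "step_arm", "arguments": {"motion": [[1.0, 0.2, 0, 0, 0, -1], [1.0, 0.2, 0.2, 0, 0, -1], [0, 0.1, 2.2, 0, 0, -0.3], [0, 0, 2.2, 0, 0, 0], [0, 0, 2.2, 0, 0, 0], [0, 0, 2.2, 0, 0, 0], [0, 0, 1.7, 0, 0, 0], [0, 0, 0.5, 0, 0, 0], [0, 0, 0, 0, 0, 0]]}}

```text
t: 2.85
position: [481.9, -82.9, 16.4]
eef_rot: [3.134, 0.003, 1.537]
force: [-1.0, 0.6, 1.0]
grip_width: 0.399
```

```bash
python3 - <<'E'
from h import *
plan([(473,-92,14,1.514,1)])
i=ctrl.get_image('top');m=ctrl.camera_model('top')
cv2.imwrite('pics/a2.png',cv2.resize(i[200:350,220:430],None,fx=3,fy=3,interpolation=cv2.INTER_CUBIC))
E
```

```text
t 2.85 p [481.9 -82.9  16.4] rpy [3.134e+00 3.000e-03 1.537e+00] F [-1.   0.6  1. ] q [-0.22  0.4   2.21 -0.    0.53 -0.18]
[[-0.94,-0.86,0.23,0.4,0.1,1.3]]
```

Call:
{"name": "step_arm", "arguments": {"motion": [[-0.1, -0.8, 0.1, 0.2, 0, 1.3], [0, -0.1, 0.1, 0.2, 0, 0], [0.3, 0, 0, 0, 0, 0], [0.4, 0, 0, 0, 0, 0], [0.4, 0, 0, 0, 0, 0], [0.4, 0, 0, 0, 0, 0], [0.4, 0, 0, 0, 0, 0]]}}

```text
t: 3.48
position: [476.3, -63.0, 19.3]
eef_rot: [3.134, 0.004, 1.513]
force: [-0.7, -1.7, -1.6]
grip_width: 0.398
```

```bash
python3 - <<'E'
from h import *
plan([(473,-92,14,1.514,1)])
i=ctrl.get_image('top');m=ctrl.camera_model('top')
cv2.imwrite('pics/a2.png',cv2.resize(i[200:350,220:430],None,fx=3,fy=3,interpolation=cv2.INTER_CUBIC))
E
```

```text
t 3.48 p [476.3 -63.   19.3] rpy [3.134 0.004 1.513] F [-0.7 -1.7 -1.6] q [-0.18  0.38  2.22 -0.01  0.53 -0.12]
[[-2.91,-0.17,0.54,0.4,0.2,-0.1]]
```

View pics/a2.png

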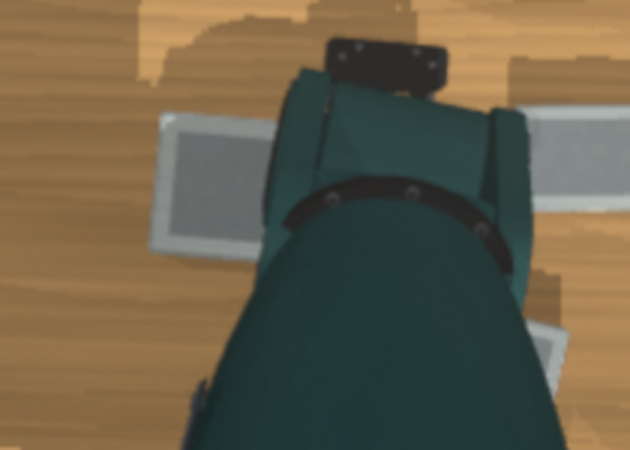

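The tin moved about 14 mm in the +y direction without turning: its left corners are now at crop (162,113) and (152,250). I'll continue the push in +y with a gradual turn.

Call:
{"name": "step_arm", "arguments": {"motion": [[0.4, 0, 0.2, 0, 0, -0.2], [0.4, 0, 0.1, 0, 0, -0.2], [0.4, 0, 0.1, 0, 0, -0.2], [0.4, 0, 0.1, 0, 0, -0.2], [0.5, 0, 0, 0, 0, -0.2], [0.5, 0, 0, 0, 0, -0.2], [0.5, 0, 0, 0, 0, -0.2], [0.5, 0, 0, 0, 0, -0.2], [0.5, 0, 0, 0, 0, -0.2], [0.5, 0, 0, 0, 0, -0.2], [0.5, 0, 0, 0, 0, -0.2], [0.5, 0, 0, 0, 0, -0.2]]}}

```text
t: 4.53
position: [480.3, -1.6, 14.2]
eef_rot: [3.132, 0.005, 1.56]
force: [0.1, -5.5, 3.7]
grip_width: 0.399
```

```bash
python3 - <<'E'
from h import *
plan([(478.5,84,15,1.666,18)])
E
```

```text
t 4.53 p [480.3  -1.6  14.2] rpy [3.132 0.005 1.56 ] F [ 0.1 -5.5  3.7] q [-0.05  0.39  2.22 -0.01  0.51 -0.03]
[[0.48,-0.02,-0.01,0.0,0.0,-0.3],[0.47,-0.01,0.0,0.0,0.0,-0.3],[0.48,-0.01,-0.01,0.0,0.0,-0.3],[0.47,-0.01,-0.01,0.0,0.0,-0.3],[0.48,0.0,0.0,0.0,0.0,-0.3],[0.47,0.0,-0.01,0.0,0.0,-0.3],[0.48,0.0,-0.01,0.0,0.0,-0.3],[0.47,0.0,-0.01,0.0,0.0,-0.3],[0.48,0.0,0.0,0.0,0.0,-0.3],[0.47,0.01,-0.01,0.0,0.0,-0.3],[0.48,0.01,-0.01,0.0,0.0,-0.3],[0.48,0.01,0.0,0.0,0.0,-0.3]]
[[0.47,0.02,-0.01,0.0,0.0,-0.3],[0.48,0.02,-0.01,0.0,0.0,-0.3],[0.47,0.02,0.0,0.0,0.0,-0.3],[0.48,0.02,-0.01,0.0,0.0,-0.3],[0.47,0.02,-0.01,0.0,0.0,-0.3],[0.48,0.03,0.0,0.0,0.0,-0.3]]
```

Call:
{"name": "step_arm", "arguments": {"motion": [[0.5, -0.05, 0, 0, 0, -0.4], [0.5, -0.05, 0, 0, 0, -0.4], [0.5, 0, 0, 0, 0, -0.4], [0.5, 0, 0, 0, 0, -0.4], [0.5, 0, 0, 0, 0, -0.4], [0.5, 0, 0, 0, 0, -0.4], [0.5, 0, 0, 0, 0, -0.4], [0.5, 0, 0, 0, 0, -0.4], [0.5, 0, 0, 0, 0, -0.4], [0.4, 0, 0, 0, 0, -0.4], [0.4, 0, 0, 0, 0, -0.4], [0.4, 0, 0, 0, 0, -0.4]]}}

```text
t: 5.53
position: [477.5, 61.9, 14.0]
eef_rot: [3.132, 0.006, 1.653]
force: [0.7, -5.1, 3.3]
grip_width: 0.396
```

```bash
python3 - <<'E'
from h import *
plan([(478.5,84,15,1.666,6)])
E
```

```text
t 5.53 p [477.5  61.9  14. ] rpy [3.132 0.006 1.653] F [ 0.7 -5.1  3.3] q [ 0.08  0.4   2.22 -0.01  0.51  0.01]
[[0.36,0.05,-0.02,0.1,0.1,-0.1],[0.37,0.05,-0.02,0.1,0.1,-0.1],[0.36,0.04,-0.01,0.1,0.1,-0.1],[0.37,0.05,-0.02,0.1,0.1,-0.1],[0.36,0.05,-0.02,0.1,0.1,-0.1],[0.37,0.05,-0.01,0.1,0.1,-0.1]]
```

Call:
{"name": "step_arm", "arguments": {"motion": [[0.4, 0.05, 0, 0.1, 0, -0.1], [0.4, 0.05, 0, 0.1, 0, -0.1], [0.4, 0.05, 0, 0.1, 0, -0.1], [0.4, 0.05, 0, 0, 0, -0.1], [0.3, 0, 0, 0, 0, -0.1], [0.1, 0, 0, 0, 0, 0], [0, 0, 0, 0, 0, 0], [-1.5, 0, 0, 0, 0, 0], [-2, 0, -1, 0, 0, 0], [-2, 0, -2, 0, 0, 0], [-1, 0, -2, 0, 0, 0], [0, 0, 0, 0, 0, 0]]}}

```text
t: 6.53
position: [480.7, 19.3, 63.8]
eef_rot: [-3.139, 0.005, 1.665]
force: [1.2, -0.1, 0.6]
grip_width: 0.399
```

```bash
python3 - <<'E'
from h import *
plan([(478.5,84,15,1.666,6)])
i=ctrl.get_image('top')
cv2.imwrite('pics/a3.png',cv2.resize(i[95:295,160:320],None,fx=3,fy=3,interpolation=cv2.INTER_CUBIC))
E
```

```text
t 6.53 p [480.7  19.3  63.8] rpy [-3.139  0.005  1.665] F [ 1.2 -0.1  0.6] q [-0.01  0.29  2.22 -0.01  0.63 -0.09]
[[1.08,0.07,0.81,0.0,0.0,0.0],[1.08,0.06,0.8,0.0,0.0,0.0],[1.08,0.07,0.81,0.0,0.0,0.0],[1.08,0.07,0.81,0.0,0.0,0.0],[1.08,0.06,0.81,0.0,0.0,0.0],[1.08,0.07,0.8,0.0,0.0,0.0]]
```

View pics/a3.png

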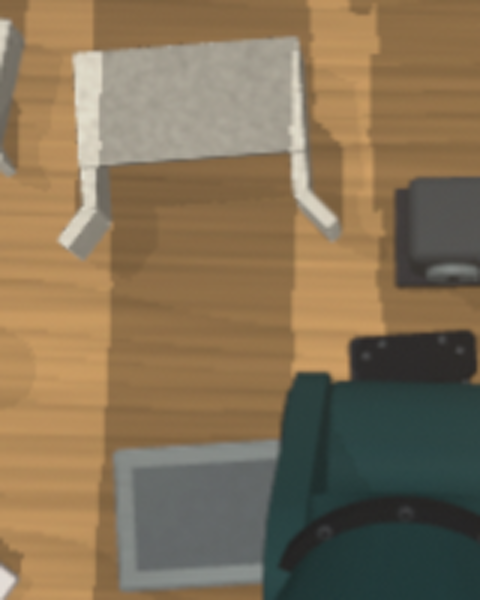

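```bash
python3 - <<'E'
from h import *
m=ctrl.camera_model('top')
f=lambda x,y:at(m,160+x/3-.33,95+y/3-.33,40)[:2]
a,b,c=f(115,452),f(121,590),f(280,440)
print(a,b,c)
for d in(a-b,):
    yaw=np.arctan2(d[1],d[0]);print('yaw side',yaw,np.linalg.norm(d))
d=a-c;yf=np.arctan2(-d[0],d[1]);print('yaw front',yf)
y=np.mean([yaw,yf]);R=np.array([[np.cos(y),-np.sin(y)],[np.sin(y),np.cos(y)]])
C=(a+b)/2-R@[0,61.8];print('centre',C)
D=np.array([677,183]);Rd=np.array([[np.cos(.095),-np.sin(.095)],[np.sin(.095),np.cos(.095)]])
print('in dock',Rd.T@(C-D))
print('dock axis yaw from lid edge',[ (lambda p,q:np.arctan2(-(p-q)[0],(p-q)[1]))(at(m,160+78/3,95+166/3,50)[:2],at(m,160+302/3,95+150/3,50)[:2])])
T=C+R@[-48-22,0];print('TCP target',T,np.linalg.norm(T))
plan([(450,40,75,2.2,4),(T[0],T[1],75,np.pi+.095,9)])
E
```

```text
[504.52615653 230.86982971] [412.09225801 222.39987778] [515.9525932  119.68085087]
yaw side 0.09137734895215333 92.82114888851389
yaw front 0.1024064213522213
centre [464.28776103 165.12471723]
in dock [-213.44869538    2.38259952]
dock axis yaw from lid edge [np.float64(0.0996359921569742)]
TCP target [394.61608536 158.35289257] 425.2028849983147
t 6.58 p [480.   19.8  62.4] rpy [-3.138  0.004  1.665] F [ 0.4  0.5 -0.6] q [-0.    0.3   2.22 -0.01  0.63 -0.09]
[[0.57,-0.7,-0.31,-0.1,0.0,-7.7],[0.66,-0.62,-0.32,-0.1,0.0,-7.7],[0.74,-0.52,-0.32,-0.1,0.0,-7.7],[0.8,-0.42,-0.31,-0.1,0.0,-7.7],[1.42,0.28,-0.01,0.0,0.0,-6.6],[1.39,0.44,0.0,0.0,0.0,-6.6],[1.32,0.6,-0.01,0.0,0.0,-6.6],[1.24,0.75,0.0,0.0,0.0,-6.6],[1.16,0.88,-0.01,0.0,0.0,-6.6],[1.04,1.01,0.0,0.0,0.0,-6.6],[0.92,1.13,-0.01,0.0,0.0,-6.6],[0.78,1.22,0.0,0.0,0.0,-6.6]]
[[0.64,1.3,-0.01,0.0,0.0,-6.6]]
```

The tin is at dock coordinates (-213, +2.4) with yaw about 0.097 against the dock's 0.095 to 0.10, so it is well aligned. The picture shows the tin's left corners at crop (115,452) and (121,590). I'm moving behind it with the fingers spread.

Call:
{"name": "step_arm", "arguments": {"motion": [[0.6, -0.7, -0.4, 0, 0, -7], [0.7, -0.6, -0.4, 0, 0, -7], [0.7, -0.5, -0.3, 0, 0, -7], [0.8, -0.4, -0.3, 0, 0, -7], [1.4, 0.2, 0, 0, 0, -7], [1.4, 0.4, 0, 0, 0, -7], [1.3, 0.6, 0, 0, 0, -7], [1.2, 0.7, 0, 0, 0, -7], [1.1, 0.9, 0, 0, 0, -7], [1.0, 1.0, 0, 0, 0, -7], [0.8, 1.1, 0, 0, 0, -7], [0.4, 1.0, 0, 0, 0, -7]], "fingers": 0.9}}

```text
t: 7.58
position: [396.1, 149.6, 67.0]
eef_rot: [-3.138, -0.015, -3.121]
force: [0.1, -0.4, -0.9]
grip_width: 0.903
```

```bash
python3 - <<'E'
from h import *
plan([(394,157,75,np.pi+.097,2),(394,157,25,np.pi+.097,5)])
E
```

```text
t 7.58 p [396.1 149.6  67. ] rpy [-3.138 -0.015 -3.121] F [ 0.1 -0.4 -0.9] q [ 0.31  0.22  2.32  0.    0.62 -1.29]
[[0.1,0.37,-0.4,-0.1,-0.4,-2.2],[0.09,0.38,-0.4,-0.1,-0.4,-2.2],[0.0,0.0,1.0,0.0,0.0,0.0],[0.0,0.0,1.0,0.0,0.0,0.0],[0.0,0.0,1.0,0.0,0.0,0.0],[-0.01,-0.01,1.0,0.0,0.0,0.0],[0.0,0.0,1.0,0.0,0.0,0.0]]
```

Call:
{"name": "step_arm", "arguments": {"motion": [[0.2, 0.3, 0, 0, -0.4, -2], [0.2, 0.3, 0, 0, -0.4, -2], [0, 0, 0, 0, 0, 0]]}}

```text
t: 7.83
position: [388.4, 158.4, 64.3]
eef_rot: [-3.138, -0.005, -3.036]
force: [-0.4, -0.1, -1.1]
grip_width: 0.9
```

```bash
python3 - <<'E'
from h import *
plan([(393,157,67,np.pi+.097,2),(393,157,20,np.pi+.097,5)])
E
```

```text
t 7.83 p [388.4 158.4  64.3] rpy [-3.138 -0.005 -3.036] F [-0.4 -0.1 -1.1] q [ 0.33  0.21  2.33 -0.    0.6  -1.34]
[[-0.22,-0.09,-0.14,-0.1,-0.1,0.3],[-0.22,-0.1,-0.14,-0.1,-0.1,0.3],[0.0,0.0,0.94,0.0,0.0,0.0],[0.0,0.0,0.94,0.0,0.0,0.0],[0.0,0.0,0.94,0.0,0.0,0.0],[0.0,0.0,0.94,0.0,0.0,0.0],[0.0,0.0,0.94,0.0,0.0,0.0]]
```

Call:
{"name": "step_arm", "arguments": {"motion": [[0, -0.1, 1.0, 0, 0, 0.2], [0, 0, 1.0, 0, 0, 0.2], [0, 0, 1.0, 0, 0, 0], [0, 0, 1.0, 0, 0, 0], [0, 0, 0.4, 0, 0, 0], [0, 0, 0, 0, 0, 0], [-0.3, 0, 0, 0, 0, 0], [-0.3, 0, 0, 0, 0, 0], [-0.3, 0, 0, 0, 0, 0]]}}

```text
t: 8.58
position: [394.9, 158.4, 14.3]
eef_rot: [-3.138, -0.011, -3.051]
force: [-0.8, 0.5, -0.1]
grip_width: 0.902
```

```bash
python3 - <<'E'
from h import *
# goal: tcp with tin at dock x=-80 : back face -128, tcp -144
D=np.array([677,183]);a=.097
g=D+np.array([np.cos(a),np.sin(a)])*-144
print(g);plan([(*g,18,np.pi+a,24)])
E
```

```text
[533.67691699 169.05389385]
t 8.58 p [394.9 158.4  14.3] rpy [-3.138 -0.011 -3.051] F [-0.8  0.5 -0.1] q [ 0.33  0.34  2.32 -0.    0.49 -1.33]
[[-0.58,-0.01,-0.02,0.0,0.0,0.0],[-0.58,-0.01,-0.02,0.0,0.0,0.0],[-0.58,0.0,-0.02,0.0,0.0,0.0],[-0.58,-0.01,-0.03,0.0,0.0,0.0],[-0.58,-0.01,-0.02,0.0,0.0,0.0],[-0.58,-0.01,-0.02,0.0,0.0,0.0],[-0.58,-0.01,-0.02,0.0,0.0,0.0],[-0.58,-0.01,-0.02,0.0,0.0,0.0],[-0.58,0.0,-0.02,0.0,0.0,0.0],[-0.58,-0.01,-0.03,0.0,0.0,0.0],[-0.58,-0.01,-0.02,0.0,0.0,0.0],[-0.58,-0.01,-0.02,0.0,0.0,0.0]]
[[-0.58,-0.01,-0.02,0.0,0.0,0.0],[-0.58,0.0,-0.02,0.0,0.0,0.0],[-0.57,-0.01,-0.02,0.0,0.0,0.0],[-0.58,-0.01,-0.02,0.0,0.0,0.0],[-0.58,-0.01,-0.03,0.0,0.0,0.0],[-0.58,-0.01,-0.02,0.0,0.0,0.0],[-0.58,-0.01,-0.02,0.0,0.0,0.0],[-0.58,0.0,-0.02,0.0,0.0,0.0],[-0.58,-0.01,-0.02,0.0,0.0,0.0],[-0.58,-0.01,-0.02,0.0,0.0,0.0],[-0.58,-0.01,-0.03,0.0,0.0,0.0],[-0.58,-0.01,-0.02,0.0,0.0,0.0]]
```

Call:
{"name": "step_arm", "arguments": {"motion": [[-0.6, -0.01, 0, 0, 0, -0.1], [-0.6, -0.01, 0, 0, 0, -0.1], [-0.6, -0.01, 0, 0, 0, 0], [-0.6, -0.01, 0, 0, 0, 0], [-0.6, -0.01, 0, 0, 0, 0], [-0.6, -0.01, 0, 0, 0, 0], [-0.6, -0.01, 0, 0, 0, 0], [-0.6, -0.01, 0, 0, 0, 0], [-0.6, -0.01, 0, 0, 0, 0], [-0.6, -0.01, 0, 0, 0, 0], [-0.6, -0.01, 0, 0, 0, 0], [-0.5, -0.01, 0, 0, 0, 0]]}}

```text
t: 9.58
position: [473.2, 164.2, 14.4]
eef_rot: [-3.138, -0.012, -3.048]
force: [-4.6, -0.3, 4.2]
grip_width: 0.901
```

```bash
python3 - <<'E'
from h import *
plan([(533,168.5,18,np.pi+.097,9)])
i=ctrl.get_image('top')
cv2.imwrite('pics/a4.png',cv2.resize(i[95:295,160:320],None,fx=3,fy=3,interpolation=cv2.INTER_CUBIC))
E
```

```text
t 9.58 p [473.2 164.2  14.4] rpy [-3.138 -0.012 -3.048] F [-4.6 -0.3  4.2] q [ 0.29  0.42  2.17 -0.    0.56 -1.37]
[[-0.67,-0.02,-0.05,0.0,-0.1,0.0],[-0.66,-0.01,-0.04,0.0,-0.1,0.0],[-0.67,-0.02,-0.05,0.0,-0.1,0.0],[-0.66,-0.01,-0.04,0.0,-0.1,0.0],[-0.67,-0.02,-0.04,0.0,-0.1,0.0],[-0.66,-0.01,-0.05,0.0,-0.1,0.0],[-0.67,-0.02,-0.04,0.0,-0.1,0.0],[-0.66,-0.01,-0.04,0.0,-0.1,0.0],[-0.67,-0.02,-0.03,0.0,-0.1,0.0]]
```

View pics/a4.png

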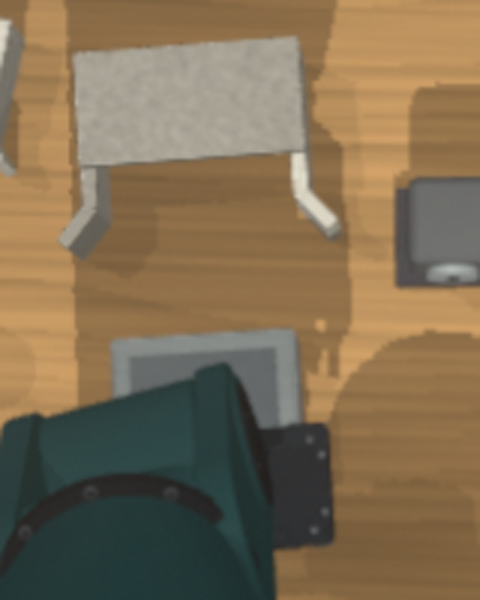

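```bash
python3 - <<'E'
from h import *
m=ctrl.camera_model('top')
f=lambda x,y,z:at(m,160+x/3-.33,95+y/3-.33,z)[:2]
l,r=f(79,166,50),f(304,151,50)   # lid front corners
d=l-r;a=np.arctan2(-d[0],d[1]);D=(l+r)/2-28*np.array([np.cos(a),np.sin(a)]);print('dock',D,a)
A,B=f(110,341,40),f(297,329,40);d=A-B;y=np.arctan2(-d[0],d[1]);print('tin yaw',y,np.linalg.norm(d))
R=np.array([[np.cos(a),-np.sin(a)],[np.sin(a),np.cos(a)]])
print('front mid in dock',R.T@((A+B)/2-D),'corners',R.T@(A-D),R.T@(B-D))
for c in[(89,210),(106,225),(293,195)]:print('flare/wall z50',(R.T@(f(*c,50)-D)).round(1))
print('tcp in dock',R.T@(ctrl.read_state()['position'][:2]-D))
E
```

```text
dock [677.77670206 184.22637601] 0.09478927940900625
tin yaw 0.09325732005933722 127.47070912980598
front mid in dock [-92.38831764  -0.8901634 ] corners [-92.29067771  62.84511638] [-92.48595758 -64.62544317]
flare/wall z50 [-3.  71.3]
flare/wall z50 [-14.2  60.2]
flare/wall z50 [ -2.1 -67.8]
tcp in dock [-204.36864475   -0.49010194]
```

Tin front is centred to within 1 mm of the dock axis and its yaw matches the dock's to 0.002 rad (front corners at crop (110,341) and (297,329)). I'll push straight in.

Call:
{"name": "step_arm", "arguments": {"motion": [[-0.6, 0, 0, 0, 0, 0], [-0.6, 0, 0, 0, 0, 0], [-0.6, 0, 0, 0, 0, 0], [-0.6, 0, 0, 0, 0, 0], [-0.6, 0, 0, 0, 0, 0], [-0.6, 0, 0, 0, 0, 0], [-0.6, 0, 0, 0, 0, 0], [-0.6, 0, 0, 0, 0, 0], [-0.6, 0, 0, 0, 0, 0], [-0.6, 0, 0, 0, 0, 0], [-0.6, 0, 0, 0, 0, 0], [-0.5, 0, 0, 0, 0, 0]]}}

```text
t: 10.63
position: [549.9, 171.3, 13.4]
eef_rot: [-3.137, -0.014, -3.048]
force: [-4.6, 0.0, 4.1]
grip_width: 0.902
```

```bash
cat >> h.py <<'E'
def st():
    s=ctrl.read_state();a=.0948;R=np.array([[np.cos(a),-np.sin(a)],[np.sin(a),np.cos(a)]])
    print('t',round(s['t'],2),'tcp in dock',(R.T@(s['position'][:2]-np.array([677.8,184.2]))).round(1),'z',s['position'][2].round(1),'rpy',np.round(s['eef_rot'],3),'F',np.round(R.T@s['force'][:2],1),'T',np.round(s['wrist_torque'],2))
E
python3 -c "
from h import *
st()"
```

```text
t 10.63 tcp in dock [-128.5   -0.7] z 13.4 rpy [-3.137 -0.014 -3.048] F [-4.6  0.5] T [-0.01  0.7   0.02]
```

Call:
{"name": "step_arm", "arguments": {"motion": [[-0.4, 0, 0, 0, 0, 0], [-0.4, 0, 0, 0, 0, 0], [-0.4, 0, 0, 0, 0, 0], [-0.4, 0, 0, 0, 0, 0], [-0.4, 0, 0, 0, 0, 0], [-0.4, 0, 0, 0, 0, 0], [-0.4, 0, 0, 0, 0, 0], [-0.3, 0, 0, 0, 0, 0], [-0.2, 0, 0, 0, 0, 0]]}}

```text
t: 11.38
position: [586.7, 174.8, 12.9]
eef_rot: [-3.137, -0.014, -3.048]
force: [-5.4, -1.3, 4.9]
grip_width: 0.898
```

```bash
python3 -c "
from h import *
st()"
```

```text
t 11.38 tcp in dock [-91.6  -0.8] z 12.9 rpy [-3.137 -0.014 -3.048] F [-5.5 -0.8] T [-0.05  0.76  0.01]
```

Call:
{"name": "step_arm", "arguments": {"motion": [[-0.15, 0, 0, 0, 0, 0], [-0.15, 0, 0, 0, 0, 0], [-0.15, 0, 0, 0, 0, 0], [-0.15, 0, 0, 0, 0, 0], [-0.15, 0, 0, 0, 0, 0], [-0.15, 0, 0, 0, 0, 0]]}}

```text
t: 11.88
position: [596.1, 175.6, 12.7]
eef_rot: [-3.137, -0.015, -3.048]
force: [-6.2, 0.2, 5.6]
grip_width: 0.897
```

```bash
python3 -c "
from h import *
st()"
```

```text
t 11.88 tcp in dock [-82.2  -0.8] z 12.7 rpy [-3.137 -0.015 -3.048] F [-6.1  0.8] T [-0.06  0.78  0.01]
```

Call:
{"name": "step_arm", "arguments": {"motion": [[-0.12, 0, 0, 0, 0, 0], [-0.12, 0, 0, 0, 0, 0], [-0.12, 0, 0, 0, 0, 0], [-0.12, 0, 0, 0, 0, 0], [-0.12, 0, 0, 0, 0, 0], [-0.12, 0, 0, 0, 0, 0]]}}

```text
t: 12.38
position: [603.8, 176.4, 12.6]
eef_rot: [-3.137, -0.015, -3.048]
force: [-5.5, -0.7, 4.7]
grip_width: 0.897
```

```bash
python3 -c "
from h import *
st()"
```

```text
t 12.38 tcp in dock [-74.4  -0.8] z 12.6 rpy [-3.137 -0.015 -3.048] F [-5.5 -0.2] T [-0.04  0.79  0.  ]
```

Call:
{"name": "step_arm", "arguments": {"motion": [[-0.12, 0, 0, 0, 0, 0], [-0.12, 0, 0, 0, 0, 0], [-0.12, 0, 0, 0, 0, 0], [-0.12, 0, 0, 0, 0, 0], [-0.12, 0, 0, 0, 0, 0], [-0.12, 0, 0, 0, 0, 0]]}}

```text
t: 12.88
position: [607.8, 176.7, 12.1]
eef_rot: [-3.136, -0.023, -3.047]
force: [-13.9, -1.1, 11.8]
grip_width: 0.905
```

```bash
python3 -c "
from h import *
st()"
```

```text
t 12.88 tcp in dock [-70.4  -0.9] z 12.1 rpy [-3.136 -0.023 -3.047] F [-14.    0.2] T [-0.07  2.14  0.06]
```

Contact at about 41.6 mm dock x, well within the stop's range. No side force, so it isn't a wall jam. The tool also presses down (Fz 12), so I'll relieve that to put the push on the stop.

Call:
{"name": "step_arm", "arguments": {"motion": [[-0.12, 0, -0.04, 0, 0, 0], [-0.12, 0, -0.04, 0, 0, 0]]}}

```text
t: 13.05
position: [607.6, 176.6, 12.2]
eef_rot: [-3.136, -0.029, -3.047]
force: [-11.6, -0.2, 7.6]
grip_width: 0.899
```

```bash
python3 -c "
from h import *
st();print(ctrl.read_state()['force'])"
```

```text
t 13.05 tcp in dock [-70.6  -0.9] z 12.2 rpy [-3.136 -0.029 -3.047] F [-11.6   0.8] T [0.06 1.76 0.06]
[-11.58825654  -0.2489966    7.55682826]
```

Call:
{"name": "step_arm", "arguments": {"motion": [[-0.17, 0, -0.07, 0, 0, 0], [-0.17, 0, -0.07, 0, 0, 0]]}}

```text
t: 13.22
position: [607.5, 176.5, 12.3]
eef_rot: [-3.135, -0.037, -3.047]
force: [-14.3, 0.4, 7.2]
grip_width: 0.898
```

```bash
python3 -c "
from h import *
st();print(ctrl.read_state()['force'])"
```

```text
t 13.22 tcp in dock [-70.7  -1. ] z 12.3 rpy [-3.135 -0.037 -3.047] F [-14.2   1.8] T [0.33 2.21 0.18]
[-14.30302254   0.42082974   7.21375537]
```

Call:
{"name": "step_arm", "arguments": {"motion": [[-0.19, 0, -0.12, 0, -0.15, 0], [-0.19, 0, -0.12, 0, -0.15, 0]]}}

```text
t: 13.38
position: [607.6, 176.2, 12.8]
eef_rot: [-3.134, -0.04, -3.046]
force: [-10.1, 0.3, -1.0]
grip_width: 0.901
```

```bash
python3 -c "
from h import *
st();print(ctrl.read_state()['force'])"
```

```text
t 13.38 tcp in dock [-70.7  -1.3] z 12.8 rpy [-3.134 -0.04  -3.046] F [-10.1   1.3] T [0.16 1.71 0.33]
[-10.12754607   0.33267068  -0.98982987]
```

Call:
{"name": "step_arm", "arguments": {"motion": [[-0.25, 0.02, -0.08, 0, -0.15, 0], [-0.25, 0.02, -0.08, 0, -0.15, 0]]}}

```text
t: 13.55
position: [607.5, 176.2, 12.4]
eef_rot: [-3.133, -0.045, -3.045]
force: [-19.1, -2.9, 14.9]
grip_width: 0.903
```

```bash
python3 -c "
from h import *
st();print(ctrl.read_state()['force'])"
```

```text
t 13.55 tcp in dock [-70.7  -1.3] z 12.4 rpy [-3.133 -0.045 -3.045] F [-19.3  -1. ] T [-0.08  3.11  0.26]
[-19.12461468  -2.85727074  14.9255731 ]
```

Call:
{"name": "step_arm", "arguments": {"motion": [[-0.24, 0.02, -0.1, 0, -0.2, 0], [-0.24, 0.02, -0.1, 0, -0.2, 0], [-0.24, 0.02, -0.1, 0, -0.2, 0]]}}

```text
t: 13.8
position: [607.3, 176.1, 12.6]
eef_rot: [-3.131, -0.051, -3.044]
force: [-15.3, -2.5, 6.7]
grip_width: 0.9
```

```bash
python3 -c "
from h import *
st();print(ctrl.read_state()['force'])"
```

```text
t 13.8 tcp in dock [-70.9  -1.4] z 12.6 rpy [-3.131 -0.051 -3.044] F [-15.5  -1. ] T [0.2  2.56 0.14]
[-15.29449831  -2.46396395   6.68116573]
```

Call:
{"name": "step_arm", "arguments": {"motion": [[-0.26, 0.02, -0.11, 0, -0.2, 0], [-0.26, 0.02, -0.11, 0, -0.2, 0], [-0.26, 0.02, -0.11, 0, -0.2, 0]]}}

```text
t: 14.05
position: [607.2, 176.0, 12.7]
eef_rot: [-3.129, -0.057, -3.044]
force: [-17.2, -2.8, 6.6]
grip_width: 0.902
```

```bash
python3 -c "
from h import *
st();print(ctrl.read_state()['force'])"
```

```text
t 14.05 tcp in dock [-71.   -1.5] z 12.7 rpy [-3.129 -0.057 -3.044] F [-17.4  -1.2] T [0.25 2.69 0.14]
[-17.2485227   -2.82609747   6.57078449]
```

Call:
{"name": "step_arm", "arguments": {"motion": [[-0.26, 0.02, -0.11, 0, -0.2, 0], [-0.26, 0.02, -0.11, 0, -0.2, 0], [-0.26, 0.02, -0.11, 0, -0.2, 0], [-0.26, 0.02, -0.11, 0, -0.2, 0], [-0.26, 0.02, -0.11, 0, -0.2, 0]]}}

```text
t: 14.47
position: [607.0, 175.8, 12.7]
eef_rot: [-3.126, -0.068, -3.044]
force: [-17.5, -2.8, 7.9]
grip_width: 0.902
```

```bash
python3 -c "
from h import *
st();print(ctrl.read_state()['force'])"
```

```text
t 14.47 tcp in dock [-71.3  -1.6] z 12.7 rpy [-3.126 -0.068 -3.044] F [-17.7  -1.1] T [0.24 2.76 0.12]
[-17.49324832  -2.77862428   7.94848513]
```

Call:
{"name": "step_arm", "arguments": {"motion": [[0.2, 0, 0, 0, 0, 0], [0.4, 0, 0, 0, 0, 0], [0.8, 0, 0, 0, 0, 0], [1.5, 0, 0, 0, 0, 0], [2, 0, 0, 0, -1, 0], [2, 0, -1, 0, -1, 0], [2, 0, -3, 0, -1, 0], [1, 0, -3, 0, -1, 0], [0, -3, -4, 0, 0, 0], [0, -4, -3, 0, 0, 0], [0, -4, -3, 0, 0, 0], [0, -2, 0, 0, 0, 0]]}}

```text
t: 15.47
position: [515.5, 55.7, 177.7]
eef_rot: [-3.125, 0.015, -3.036]
force: [1.0, 0.2, 0.6]
grip_width: 0.898
```

```bash
python3 - <<'E'
from h import *
st()
i=ctrl.get_image('top')
cv2.imwrite('pics/a5.png',cv2.resize(i[85:235,150:350],None,fx=4,fy=4,interpolation=cv2.INTER_CUBIC))
E
```

```text
t 15.47 tcp in dock [-173.8 -112.6] z 177.7 rpy [-3.125  0.015 -3.036] F [1.  0.1] T [ 0.01 -0.11 -0.01]
```

View pics/a5.png

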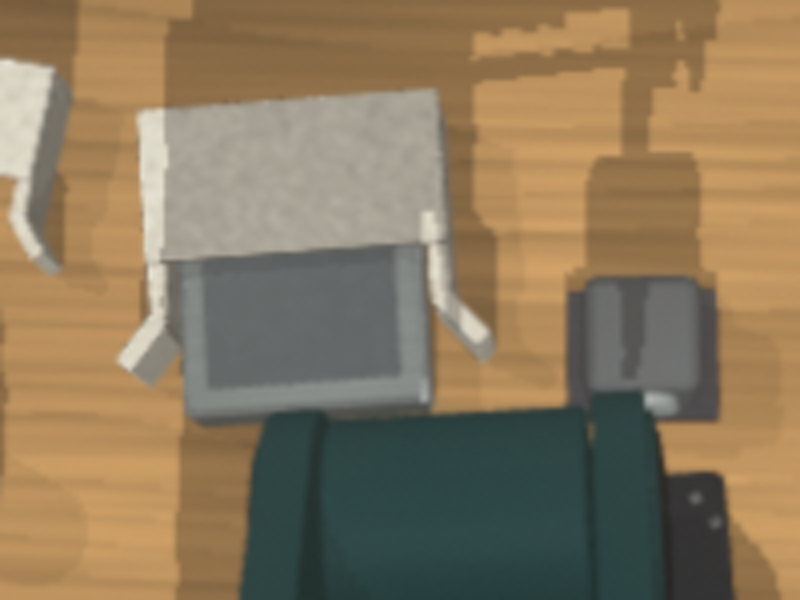

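```bash
python3 - <<'E'
from h import *
m=ctrl.camera_model('top');a=.0948;R=np.array([[np.cos(a),-np.sin(a)],[np.sin(a),np.cos(a)]])
p=[R.T@(at(m,150+x/4-.37,85+y/4-.37,40)[:2]-[677.8,184.2]) for x,y in[(186,417),(430,402)]]
print(np.round(p,1),'rel yaw',np.arctan2(-(p[0]-p[1])[0],(p[0]-p[1])[1]))
st();print(ctrl.hand_in())
E
```

```text
[[-52.1  61.6]
 [-52.7 -63.7]] rel yaw -0.004578082182921765
t 15.52 tcp in dock [-174.4 -114.5] z 176.1 rpy [-3.125  0.013 -3.037] F [-0.2  0.3] T [0.03 0.02 0.05]
the job is handed in; nothing more can be done
None
```

The largest tin is in the white dock, pushed up against the hidden end stop, and the job is handed in at about 15.5 s of the 58 s allowed. I pushed it to the left clear of the sharpener, turned it to the dock's angle, then pushed it straight in with the fingers spread.

- **End stop:** I felt hard contact with the tin's front at about 41 mm in the dock's x. It did not move further under load, and the side force stayed small (about 1–2 N).
- **Lean:** The push read 15 to 17.5 N for about 0.7 s before I backed off. The highest reading was 19 N, but force was only read at the end of each move, so a brief peak in between could have gone unseen.
- **Final picture:** The tin sits square in the dock (under 0.005 rad) and about 1 mm off centre. Its back edge is at about -52 mm by camera against -55 mm by touch, a 2–3 mm difference that is close to the calibration error. The arm was clear and read zero force.
- **Downward press:** While leaning, the fingers also pressed down on the tin, mostly with 7 to 8 N and briefly 15 N. Friction under the tin may therefore have taken some of the push, so the force on the stop itself was probably a little below the wrist reading.
- **Other objects:** I saw no sign of touching anything else.

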